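# Stopper the paper-clip jar

## Robot

A 6-joint arm with a two-finger parallel gripper is mounted at the origin on the work surface. World frame = base frame: x ahead of the robot, y to its left, z up, the work surface at z = 0. Lengths are in m, angles in degrees, forces in N, time in s.
With the tool pointing down it reaches from about 0.4 to 0.825 m from the base axis. Payload 7 kg.
Tool frame: the origin (TCP) lies between the finger pads; the fingertips stand 19 mm ahead of it and the grasp point (between the pads) is the TCP; x points along the fingers, y is the direction in which the jaws open and shut, and the axes are right-handed (so a half turn about x gives the same grasp; the last joint's range is limited). The gripper opens to 88 mm and grips with 3 to 60 N. Pads are 19 mm wide; open, the fingers measure 130 mm over their backs; the gripper's body (78 mm by 193 mm) begins 47 mm behind the grasp point.
Start: joints at [-48.81, 20.546, 0.682, 0, -70.136, -16.507], TCP at [0.282, -0.613, 0.246] pointing down, gripper open.
Joint ranges: [-176.03, 176.03], [-82.01, 121.73], [-58.28, 71.71], [-173.87, 95.51], [-174.79, -0.11], [-173.66, 173.66]. Speed limits (degrees/s): [136.94, 136.94, 172.46, 180, 180, 180].

## Interface

Orientations are given as [roll, pitch, yaw] about the fixed x, y, z axes, in that order (R = Rz(yaw) Ry(pitch) Rx(roll)).
In Python, from plant import r gives the robot as it stands.
- The arm moves only by the tool send_rows, never from a script. Its argument "plan" is a list of rows, each a list of 2 entries, a list of its own where there are three numbers: the shift along the tool's x, y, z scaled (see below), then the turn, a rotation vector about the tool's x, y, z scaled (see below). A call has exactly 5 rows; each row is the pose to reach, as a shift and turn from the pose measured when the call began, along the tool's axes at that moment; what a row does not reach only later rows make up. The controller multiplies each number of a shift by 0.15 m and each number of a turn by pi/4 rad. A row lasts 1/10 s, in which the tool goes at most 50 mm and 8.59 degrees, less where a joint would pass 70% of its speed; a pose out of reach is approached as far as the arm can. A call with a number of a shift or a turn outside -1 to 1 is refused whole. A call with a gripper value outside its range is refused whole. "jaw" is the opening, from -1 (shut) to 1 (fully open), so that 0 is half open, set as the call begins (left out, the last holds). The fingers move at their own pace and stop on an object; "force" is the grip in N (left out, the last holds). Time passes only in rows, so rows that repeat a pose let the fingers close, or fill a call up. It gives the time, the measured TCP pose, the force and the opening at its end, in the units of the state.
- r.get_state(): the state, without advancing time (a new reading comes with each control period).
- r.capture(name): name is "scene" or "side" or "wrist"; returns a dict with "color" (400x640x3 uint8, red, green, blue), "range_z" (400x640 float32, m along the optical axis (not along the pixel's ray), 0 where there is no reading), "mtx" (3x3 intrinsics, pixels), "pose" (4x4, takes a point from camera to world coordinates). Camera axes: x right, y down, z forward; pixel columns grow to the right and rows downward; lengths in m; the calibration is good to about 2 mm. A picture is of the moment at which its call begins.
- r.close_job(): hands the job in, once; it reports no verdict.
Trained networks look in a picture, given as the dict that the camera call returned (one of the last four; its "shot" number tells which), for a name from the list of things; names that differ only in an ending like _2 or _b are one class to them, and where a whole thing is asked for, a point or a joint stands for the part that bears it (a point fixed in the world has none). Each returns a list of dicts, best first, with "score" (0 to 1); they miss things now and then, are a little off and sometimes report something else, mostly with a low value. They report only what shows in the picture. A call takes as long as a camera call.
- r.find_in(picture, target): "uv" ([column, row] in pixels, amid what is visible of it).
- r.trace(picture, target): "mask" (400x640 bool, what is visible of it) and "uv" ([column, row] in pixels, amid what is visible of it).
The state is a dict: "time_s": time; "joints": joint angles; "qd": joint speeds; "joint_torque": joint torques, N m; "tcp_pos": TCP position; "eef_rot": TCP orientation; "contact_force": force on the tool from outside, world axes, zero at the start; "moment": the same for the moment, N m; "gripper_width": finger opening in m.
Only numpy, scipy, OpenCV 4.12 (cv2) and the standard library are available. Lean on these libraries where they do the work, as an engineer would, in place of code of your own. Each camera call takes 0.05 s, during which the arm holds its last target. There are 200 camera calls.

## Task

The paper-clip jar is standing open. Pull the black tilt-out bin by its grip fin all the way open, take the bamboo stopper out of it and set it gently into the neck of the open glass jar, upright and fully home with its flange resting on the rim. Then push the empty bin fully shut again; keep the jar standing where it is and leave everything else on the desk alone.

Things in the scene. Friction and masses are not known exactly. Their poses are not given: they have to be found in the camera images.
- housing: Fixed black plastic housing of the tilt-out bin, 125 (x) x 190 (y) x 150 mm high, open at the front. Origin on the desk; its -x axis is the front, facing the robot. Walls span x = -55 to +70 mm, cheeks' inner faces at y = +/-89, roof over x = -50 to +70, z = 144 to 150 mm. The bin's hinge line is parallel to y, at x = -55, z = 12 mm.
- bin (a joint): Bin's tilt: 0 = shut, upright; grows as the top tips out towards the robot; stop at 0.70 rad = fully open. Stays where left (friction 0.35 N m). Bin frame: origin mid hinge line, x back into the housing, z up along the front panel when shut. Front panel: outer face x = -6 mm, 174 mm wide, top edge z = 105 mm.
- bin_grip (a point): Grip point on the bin's grip fin, an upright plate 14 mm thick (y) standing out of the middle of the front panel. In the bin frame the fin spans x = -41 to -5, z = 69 to 105 mm; this point is at x = -24, y = 0, z = 90 mm. Pinch along y. Its axes turn with the bin.
- bin_slot (a point): Middle of the slot where the stopper hangs: x = 40, y = 0, z = 50 mm in the bin frame, at the top of two rails along y with a 57 mm gap. The stopper's flange rests on the rails, up to 18 mm either way from the middle. Bin side walls: 50 mm high, at y = +/-84 mm. Its axes turn with the bin.
- stopper: Bamboo stopper, 82 mm tall, about 0.12 kg. Origin at the centre of its narrow lower end, z up its axis: tapered plug, radius 20 mm (z = 0) to 26 mm (z = 35), flange of radius 36 mm (z = 35 to 45), round knob of radius 16 mm (z = 45 to 82). At the start it hangs upright in the shut bin; it leans with the bin.
- stopper_seat (a point): Centre of the underside of the stopper's flange, z = 35 mm on its axis.
- stopper_knob (a point): Middle of the stopper's knob, z = 66 mm on its axis: where to grasp it.
- jar: Open glass jar with steel paper clips at the bottom, loose, about 0.6 kg, 140 mm tall, origin at the centre of its underside. Body radius 50 mm to z = 88, shoulder to z = 110, then a straight neck, outer radius 34, inner 29 mm. It may stand in either of two places, exchanged with the closed jar.
- jar_mouth (a point): Centre of the open jar's rim, 140 mm above its underside.
- closed_jar: Bystander: glass jar already closed with a flat bamboo lid, radius 44 mm, 118 mm tall, origin at the centre of its underside.
- pencil_cup: Bystander: blue ceramic cup, radius 40 mm, 100 mm tall, with three pencils up to 170 mm high, origin at the centre of its underside.
- stapler: Bystander: chrome stapler lying on its base, 130 mm along its x, 36 mm wide, 55 mm high, origin at the centre of its underside.
- eraser: Bystander: yellow plastic eraser, 62 x 26 x 14 mm, origin at the centre of its underside.

How it is judged (in metres and radians):
On the way, in this order (a step that is already met when the one before it is completed fails the run):
1. the bin is tilted all the way open (over 0.6 rad) (value of joint bin above 0.6 rad), for 0.2 s.
2. the stopper has been taken out of the bin (over 120 mm from its slot) (distance between stopper_seat and bin_slot above 0.12 m), for 0.2 s.
3. the stopper is fully home in the jar's neck, upright and at rest (horizontal distance between stopper_seat and jar_mouth below 0.006 m and z of stopper_seat in the frame of jar_mouth between -0.004 and 0.003 m and angle between stopper's own z axis and vertical below 0.06 rad and linear speed of stopper below 0.03 m/s), for 0.2 s.
4. the bin is pushed shut again (under 0.05 rad) (value of joint bin below 0.05 rad), for 0.2 s.
At the end, for the whole second after the job is handed in: Stopper at rest in the open jar's neck, flange on the rim (6 mm of centre, +3 to -4 mm in height), upright to 0.06 rad; bin shut (under 0.05 rad); that jar upright to 0.06 rad; it, the closed jar, pencil cup, stapler and eraser within 30 mm of where they started (horizontal distance between stopper_seat and jar_mouth below 0.006 m and z of stopper_seat in the frame of jar_mouth between -0.004 and 0.003 m and angle between each of stopper, jar's own z axis and vertical below 0.06 rad and linear speed of stopper below 0.02 m/s and value of joint bin below 0.05 rad and distance of each of jar, closed_jar, pencil_cup, stapler, eraser from where it was at the start of the episode below 0.03 m); the robot touches nothing.
It fails at once if the stopper is dropped or pressed hard on the jar (over 60 N) (contact force between stopper and jar above 60 N).
It fails at once if the open jar is tipped (over 0.35 rad) (angle between jar's own z axis and vertical above 0.35 rad).
It fails at once if the closed jar, pencil cup, stapler or eraser is shifted by more than 30 mm (distance of any of closed_jar, pencil_cup, stapler, eraser from where it was at the start of the episode above 0.03 m).
It also fails if it takes over 64 s, if anything falls off the work surface, if the arm or the gripper's body presses on something with over 40 N, if the wrist force passes 120 N, or if a joint passes its speed limit or range.

## Working session

There is one attempt and no reset: what is moved stays moved. The work goes in short steps, Python scripts to look and compute and a tool call to move; the robot and the scene stay as the last step left them, time stands still between calls to the robot, and variables do not carry over. Pictures are saved under pics/ and viewed, about 8 in all and at most 12, crops included, and the job is handed in when it is done.

Besides the shell and the picture viewer there is one more tool, called after "Call:" as name([rows], argument=value, ...), one row to a line, values as JSON. send_rows: Moves the arm, as the interface text tells. Its arguments: {"type":"object","properties":{"plan":{"type":"array"},"jaw":{"type":"number"},"force":{"type":"number"}},"required":["plan"]}

```bash
ls; mkdir -p pics; cat > h.py <<'E'
import numpy as np, cv2
from scipy.spatial.transform import Rotation as R
from plant import r
def save(p,n): cv2.imwrite(f'pics/{n}.png',p['color'][:,:,::-1])
def cloud(p,mask):
    v,u=np.nonzero(mask&(p['range_z']>0)); z=p['range_z'][v,u]
    c=np.c_[u,v,np.ones(len(u))]@np.linalg.inv(p['mtx']).T*z[:,None]
    return c@p['pose'][:3,:3].T+p['pose'][:3,3]
def rot(s): return R.from_euler('xyz',s['eef_rot'],degrees=True)
def plan(pos,rm=None):
    "units of shift & turn from current pose to target pos, rotation matrix"
    s=r.get_state(); a=rot(s); d=a.inv().apply(np.array(pos)-s['tcp_pos'])/0.15
    t=np.zeros(3) if rm is None else (a.inv()*R.from_matrix(rm)).as_rotvec()/(np.pi/4)
    print('shift',d.round(3),'turn',t.round(3),'now',np.round(s['tcp_pos'],4),np.round(s['eef_rot'],1))
E
python3 - <<'E'
from h import *
print(r.get_state())
for n in ['scene','side']:
    p=r.capture(n); save(p,n+'0'); print(n,p['pose'].round(3).tolist(),p['mtx'].round(1).tolist())
    for t in ['housing','bin','bin_grip','stopper','jar','closed_jar','pencil_cup','stapler','eraser']:
        for d in r.trace(p,t)[:2]:
            c=cloud(p,d['mask'])
            if len(c): print(t,round(d['score'],2),np.round(d['uv']),len(c),'med',np.median(c,0).round(3),'p2',np.percentile(c,2,0).round(3),'p98',np.percentile(c,98,0).round(3))
E
```

```text
pics
{'time_s': 0.0, 'joints': array([-4.88095344e+01,  2.05902318e+01,  6.34554173e-01, -1.80919723e-02,
       -7.01365609e+01, -1.65074898e+01]), 'qd': array([-0.02474527, -0.05391362,  0.0744723 , -0.0126942 , -0.03153508,
        0.04597109]), 'joint_torque': array([ 1.63132168e-03, -5.82705295e+01,  2.93052936e+01,  6.99711442e+00,
        6.68093868e-03, -1.82067188e-04]), 'tcp_pos': array([ 0.28166409, -0.61292805,  0.24464856]), 'eef_rot': array([ 96.06147523,  89.90620608, 120.73829001]), 'contact_force': array([ 0.03465163, -0.65142465, -0.58174065]), 'moment': array([-0.00785331, -0.03803059,  0.01618619]), 'gripper_width': 0.08758921408662106}
scene [[-0.64, 0.497, -0.585, 1.343], [0.768, 0.406, -0.495, 0.676], [-0.008, -0.767, -0.642, 0.963], [0.0, 0.0, 0.0, 1.0]] [[461.3, 0.0, 316.2], [0.0, 461.3, 195.4], [0.0, 0.0, 1.0]]
housing 0.8 [332. 244.] 5610 med [0.696 0.176 0.132] p2 [0.586 0.071 0.003] p98 [0.744 0.261 0.152]
jar 0.64 [250. 155.] 1192 med [ 0.524 -0.31   0.087] p2 [ 0.471 -0.368  0.005] p98 [ 0.552 -0.286  0.14 ]
closed_jar 0.95 [297. 179.] 1099 med [ 0.512 
[... 918 characters left out ...]
2 [ 0.45  -0.368  0.009] p98 [ 0.539 -0.287  0.141]
closed_jar 0.66 [360. 200.] 1597 med [ 0.479 -0.095  0.089] p2 [ 0.447 -0.161  0.004] p98 [ 0.524 -0.08   0.122]
closed_jar 0.2 [296. 224.] 369 med [ 0.623 -0.002  0.014] p2 [ 0.599 -0.023  0.006] p98 [0.65  0.011 0.056]
pencil_cup 0.65 [296. 171.] 1157 med [ 0.698 -0.16   0.073] p2 [ 0.668 -0.321  0.003] p98 [ 0.773 -0.14   0.156]
stapler 0.66 [295. 224.] 402 med [ 0.622 -0.003  0.014] p2 [ 0.599 -0.034  0.003] p98 [0.65  0.011 0.056]
stapler 0.65 [381. 158.] 1451 med [ 0.489 -0.306  0.09 ] p2 [ 0.45  -0.369  0.01 ] p98 [ 0.542 -0.287  0.141]
eraser 0.72 [312. 363.] 427 med [0.407 0.352 0.015] p2 [0.38  0.335 0.002] p98 [0.439 0.366 0.018]
```

```bash
python3 - <<'E'
import cv2,numpy as np
a=cv2.imread('pics/scene0.png')[100:330,130:530];b=cv2.imread('pics/side0.png')[100:400,160:560]
cv2.imwrite('pics/ab.png',np.vstack([cv2.resize(a,None,fx=1.3,fy=1.3),cv2.resize(b,None,fx=1.3,fy=1.3)])[:, :])
i=cv2.imread('pics/ab.png');cv2.imwrite('pics/ab.png',cv2.resize(i,None,fx=.85,fy=.85));
from h import *
p=r.capture('side')
# housing roof (z~0.15) fit of rectangle
pts=[]
for n in ['scene','side']:
    p=r.capture(n); c=cloud(p,np.ones((400,640),bool))
    k=c[(abs(c[:,2]-.15)<.006)&(c[:,0]>.5)&(c[:,0]<.8)&(c[:,1]>.0)&(c[:,1]<.35)]; 
    rc=cv2.minAreaRect((k[:,:2]*1000).astype(np.float32)); print(n,'roof',len(k),rc, cv2.boxPoints(rc).round().tolist(),k[:,2].mean())
    for nm,z,x,y in [('rim',.14,.5,-.33),('lid',.118,.49,-.12)]:
        k=c[(abs(c[:,2]-z)<.005)&(abs(c[:,0]-x)<.08)&(abs(c[:,1]-y)<.08)]
        A=np.c_[2*k[:,:2],np.ones(len(k))]
        if len(k)>5: print(nm,len(k),k.mean(0),cv2.minEnclosingCircle((k[:,:2]*1000).astype(np.float32)),'fit',np.linalg.lstsq(A,(k[:,:2]**2).sum(1),rcond=None)[0])
    k=c[(c[:,0]>.5)&(c[:,0]<.62)&(c[:,1]>.1)&(c[:,1]<.21)&(c[:,2]>.085)&(c[:,2]<.13)]
    print('fin?',len(k),np.percentile(k,[2,50,98],axis=0).round(3).tolist())
E
```

```text
scene roof 2544 ((659.32568359375, 155.28057861328125), (128.47512817382812, 191.58978271484375), 18.24785614013672) [[568.0, 226.0], [628.0, 44.0], [750.0, 84.0], [690.0, 266.0]] 0.14940947751424571
rim 83 [ 0.50213647 -0.33702754  0.13876454] ((500.3528747558594, -334.4329528808594), 36.46542739868164) fit [ 0.50247819 -0.33569423 -0.36419767]
lid 378 [ 0.49375274 -0.12031748  0.1173628 ] ((490.882568359375, -122.21524810791016), 47.15191650390625) fit [ 0.49317104 -0.12099874 -0.25686405]
fin? 10 [[0.56, 0.119, 0.114], [0.565, 0.125, 0.117], [0.569, 0.132, 0.118]]
side roof 3084 ((656.1716918945312, 155.41612243652344), (126.60086059570312, 195.8009796142578), 17.532495498657227) [[566.0, 230.0], [625.0, 43.0], [746.0, 81.0], [687.0, 268.0]] 0.15102322041005112
rim 137 [ 0.49737909 -0.33458978  0.13923436] ((497.3963928222656, -337.0777587890625), 37.340904235839844) fit [ 0.49803985 -0.33543634 -0.35956438]
lid 579 [ 0.48690808 -0.11911874  0.1189423 ] ((488.26495361328125, -123.50314331054688), 46.128116607666016) fit [ 0.48747908 -0.12066708 -0.25116714]
fin? 411 [[0.557, 0.105, 0.087], [0.577, 0.136, 0.11], [0.601, 0.206, 0.12]]
```

View pics/ab.png

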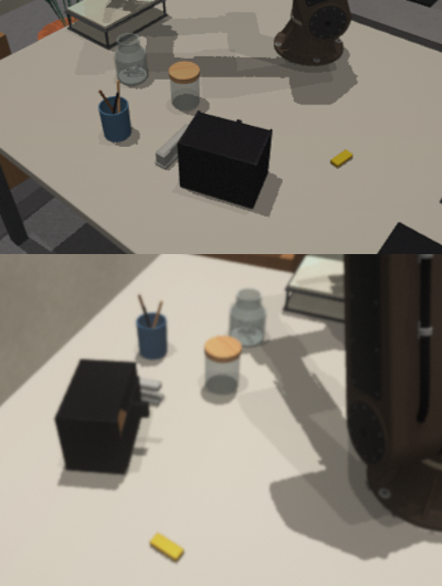

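The two views agree. The open jar is at about (0.50, -0.336) and the closed jar at (0.49, -0.121). The housing has its front to the robot at a yaw of about 17.8°. In the scene crop the jars are at (130,60) and (185,85); in the side crop the fin is on the housing front at (143,408).

```bash
cat >> h.py <<'E'
YAW=np.deg2rad(17.8); HX=np.array([np.cos(YAW),np.sin(YAW),0]); HY=np.array([-np.sin(YAW),np.cos(YAW),0]); Z=np.array([0,0,1.])
HINGE=np.array([.650,.153,.012])-.055*HX
def binp(x,y,z,q): # bin-frame mm -> world
    c,s=np.cos(q),np.sin(q); return HINGE+((x*c-z*s)*HX+y*HY+(x*s+z*c)*Z)/1000
def tool(deg,s=1,yaw=None): # approach dir deg from down, towards +HX; jaws along s*HY
    a=np.deg2rad(deg); X=np.sin(a)*HX-np.cos(a)*Z; Y=s*HY; return np.c_[X,Y,np.cross(X,Y)]
E
python3 - <<'E'
from h import *
s=r.get_state(); print(rot(s).as_matrix().round(2).tolist())
for g in (1,-1):
    M=tool(30,g); plan(s['tcp_pos'],M)
    for q in (0,.7): print(binp(-28,0,92,q).round(3))
    print('tool-frame units of full shift to prefin',(M.T@(binp(-28,0,92,0)-M[:,0]*.12-s['tcp_pos'])/.15).round(2), 'up .06:',(M.T@[0,0,.06]/.15).round(2))
E
```

```text
[[-0.0, -0.42, 0.91], [0.0, 0.91, 0.42], [-1.0, 0.0, -0.0]]
shift [0. 0. 0.] turn [ 0.149 -0.666 -0.04 ] now [ 0.2818 -0.6133  0.2456] [138.9  90.  163.6]
[0.571 0.128 0.104]
[0.521 0.112 0.064]
tool-frame units of full shift to prefin [1.69 4.11 2.43] up .06: [-0.35  0.    0.2 ]
shift [0. 0. 0.] turn [-3.721  0.06  -0.997] now [ 0.2818 -0.6133  0.2456] [138.9  90.  163.6]
[0.571 0.128 0.104]
[0.521 0.112 0.064]
tool-frame units of full shift to prefin [ 1.69 -4.11 -2.43] up .06: [-0.35  0.   -0.2 ]
```

Call:
send_rows([
  [[-0.2,0,0],[0.03,-0.133,-0.008]],
  [[-0.3,0,0],[0.06,-0.266,-0.016]],
  [[-0.4,0,0],[0.09,-0.4,-0.024]],
  [[-0.4,0,0],[0.12,-0.533,-0.032]],
  [[-0.4,0,0],[0.149,-0.666,-0.04]],
], jaw=1)

```text
time_s: 1.65
tcp_pos: [0.2821, -0.6139, 0.3073]
eef_rot: [-0.3, 59.7, 17.5]
contact_force: [-0.3, 0.5, -1.1]
gripper_width: 0.0877
```

Call:
send_rows([
  [[0,0.08,0.18],[0,0,0]],
  [[0,0.16,0.36],[0,0,0]],
  [[0,0.24,0.54],[0,0,0]],
  [[0,0.32,0.72],[0,0,0]],
  [[0,0.4,0.9],[0,0,0]],
])

```text
time_s: 2.15
tcp_pos: [0.3752, -0.5202, 0.3758]
eef_rot: [-0.4, 59.7, 17.5]
contact_force: [0.6, -1.0, 0.2]
gripper_width: 0.0876
```

Call:
send_rows([
  [[0,0.1,0.18],[0,0,0]],
  [[0,0.25,0.36],[0,0,0]],
  [[0,0.4,0.54],[0,0,0]],
  [[0,0.55,0.72],[0,0,0]],
  [[0,0.7,0.9],[0,0,0]],
])

```text
time_s: 2.65
tcp_pos: [0.4546, -0.3832, 0.4442]
eef_rot: [-0.4, 59.7, 17.4]
contact_force: [0.7, -0.2, 0.0]
gripper_width: 0.0876
```

Call:
send_rows([
  [[0,0.2,0.05],[0,0,0]],
  [[0,0.4,0.1],[0,0,0]],
  [[0,0.6,0.15],[0,0,0]],
  [[0,0.8,0.2],[0,0,0]],
  [[0,1,0.2],[0,0,0]],
])

```text
time_s: 3.15
tcp_pos: [0.4334, -0.2314, 0.4594]
eef_rot: [-0.5, 59.7, 17.4]
contact_force: [0.8, 0.9, -0.9]
gripper_width: 0.0874
```

Call:
send_rows([
  [[0,0.2,0.05],[0,0,0]],
  [[0,0.4,0.1],[0,0,0]],
  [[0,0.6,0.15],[0,0,0]],
  [[0,0.8,0.2],[0,0,0]],
  [[0,1,0.2],[0,0,0]],
])

```text
time_s: 3.65
tcp_pos: [0.4121, -0.0798, 0.4748]
eef_rot: [-0.5, 59.6, 17.3]
contact_force: [-0.3, -0.1, -0.4]
gripper_width: 0.0876
```

Now a wrist view toward the fin.

```bash
python3 - <<'E'
from h import *
p=r.capture('wrist'); save(p,'w1')
for t in ['bin_grip','stopper']:
  for d in r.trace(p,t)[:1]:
    c=cloud(p,d['mask']); print(t,d['score'],d['uv'],len(c),np.percentile(c,[2,50,98],axis=0).round(3).tolist() if len(c) else '')
M=tool(30); plan(binp(-28,0,92,0)-M[:,0]*.12,M)
E
```

```text
bin_grip 0.87 [412.0, 145.1] 4779 [[0.561, 0.053, 0.016], [0.598, 0.125, 0.065], [0.691, 0.23, 0.117]]
stopper 0.73 [412.9, 163.0] 467 [[0.599, 0.123, 0.07], [0.63, 0.144, 0.088], [0.663, 0.187, 0.115]]
shift [ 2.055  0.98  -0.005] turn [0.011 0.01  0.   ] now [ 0.4115 -0.0779  0.4746] [-0.5 59.5 17.8]
```

View pics/w1.png

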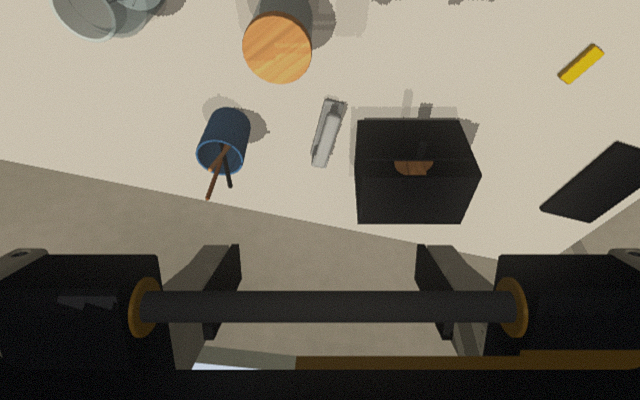

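The wrist view shows the housing with the fin at (423,130), the stopper edge at (413,166), and the stapler well clear at (328,130).

```bash
python3 - <<'E'
from h import *
p=r.capture('wrist'); c=cloud(p,np.ones((400,640),bool)); l=(c-HINGE)@np.c_[HX,HY,Z]*1000
k=l[(l[:,2]>85)&(l[:,2]<112)&(l[:,0]<-12)&(l[:,0]>-60)&(abs(l[:,1])<60)]
print('fin',len(k),np.percentile(k,[3,50,97],axis=0).round(1).tolist())
k=l[(abs(l[:,2]-138)<6)&(abs(l[:,0])<150)&(abs(l[:,1])<130)]
print('roof',cv2.minAreaRect(k[:,:2].astype(np.float32)),k[:,2].mean())
k=l[(abs(l[:,2]-105)<3)&(l[:,0]>-12)&(l[:,0]<8)&(abs(l[:,1])<100)]
print('panel top',np.percentile(k,[3,50,97],axis=0).round(1).tolist())
E
```

```text
fin 229 [[-41.5, -8.9, 86.5], [-31.8, -3.9, 102.9], [-13.2, 3.9, 105.6]]
roof ((62.23409652709961, -1.5098953247070312), (190.92185974121094, 127.84002685546875), 89.79331970214844) 137.23847105248316
panel top [[-9.3, -90.6, 102.4], [-4.3, -5.1, 104.1], [0.7, 87.4, 106.0]]
```

Call:
send_rows([
  [[0.2,0.2,0],[0,0,0]],
  [[0.4,0.4,0],[0,0,0]],
  [[0.6,0.6,0],[0,0,0]],
  [[0.8,0.8,0],[0,0,0]],
  [[1,0.95,0],[0,0,0]],
])

```text
time_s: 4.35
tcp_pos: [0.4404, 0.0792, 0.3437]
eef_rot: [-0.5, 59.6, 17.5]
contact_force: [1.2, 0.2, 1.4]
gripper_width: 0.0879
```

```bash
echo 'HINGE=HINGE-.002*HY' >> h.py; python3 - <<'E'
from h import *
M=tool(30); g=binp(-28,0,93,0); plan(g-M[:,0]*.05,M); plan(g,M)
E
```

```text
shift [ 1.508  0.032 -0.004] turn [0.005 0.01  0.003] now [0.4404 0.0792 0.3437] [-0.5 59.6 17.5]
shift [ 1.842  0.032 -0.006] turn [0.005 0.01  0.003] now [0.4404 0.0792 0.3437] [-0.5 59.6 17.5]
```

Call:
send_rows([
  [[0.2,0.03,0],[0,0.01,0]],
  [[0.4,0.03,0],[0,0.01,0]],
  [[0.6,0.03,0],[0,0.01,0]],
  [[0.8,0.03,0],[0,0.01,0]],
  [[1,0.03,0],[0,0.01,0]],
])

```text
time_s: 4.85
tcp_pos: [0.5131, 0.1044, 0.2131]
eef_rot: [-0.5, 60.1, 17.3]
contact_force: [0.5, -0.8, 0.1]
gripper_width: 0.0876
```

Call:
send_rows([
  [[0.2,0,0],[0,0,0]],
  [[0.4,0,0],[0,0,0]],
  [[0.6,0,0],[0,0,0]],
  [[0.75,0,0],[0,0,0]],
  [[0.84,0,0],[0,0,0]],
])

```text
time_s: 5.35
tcp_pos: [0.5739, 0.1165, 0.1318]
eef_rot: [2.7, 63.9, 20.3]
contact_force: [-0.2, 0.5, 0.9]
gripper_width: 0.0876
```

Call:
send_rows([
  [[0,0,0],[0,0,0]],
  [[0,0,0],[0,0,0]],
  [[0,0,0],[0,0,0]],
  [[0,0,0],[0,0,0]],
  [[0,0,0],[0,0,0]],
], jaw=-1, force=25)

```text
time_s: 5.85
tcp_pos: [0.5739, 0.1165, 0.1325]
eef_rot: [2.7, 63.9, 20.3]
contact_force: [0.3, 0.2, 0.1]
gripper_width: 0.0532
```

```bash
python3 - <<'E'
from h import *
s=r.get_state(); print(s['gripper_width'],s['contact_force'].round(1),s['joints'].round(1)); l=(s['tcp_pos']-HINGE)@np.c_[HX,HY,Z]*1000; print(l)
for q in (.15,.3,.45,.6,.7,.74):
    plan(binp(l[0],l[1],l[2],q),tool(30+np.rad2deg(q)*.75))
E
```

```text
0.0531750469814451 [0.3 0.2 0.1] [  23.8    6.3  -56.5   53.    -1.9 -148.9]
[-28.62051142  -9.4489401  120.47022107]
shift [-0.018 -0.001 -0.122] turn [-0.013 -0.23  -0.023] now [0.5739 0.1165 0.1325] [ 2.7 63.9 20.3]
shift [-0.018 -0.002 -0.246] turn [-0.015 -0.373 -0.022] now [0.5739 0.1165 0.1325] [ 2.7 63.9 20.3]
shift [ 0.001 -0.003 -0.368] turn [-0.016 -0.516 -0.022] now [0.5739 0.1165 0.1325] [ 2.7 63.9 20.3]
shift [ 0.038 -0.005 -0.486] turn [-0.017 -0.66  -0.021] now [0.5739 0.1165 0.1325] [ 2.7 63.9 20.3]
shift [ 0.072 -0.006 -0.561] turn [-0.018 -0.755 -0.02 ] now [0.5739 0.1165 0.1325] [ 2.7 63.9 20.3]
shift [ 0.088 -0.007 -0.59 ] turn [-0.018 -0.793 -0.02 ] now [0.5739 0.1165 0.1325] [ 2.7 63.9 20.3]
```

The tilted pose ran into the joint-3 and joint-5 limits: j3 is -56.5 and j5 is -1.9. The jaws closed only around or above the fin's top. I'll back off, take a steeper tool pose and calibrate a small kinematic model.

Call:
send_rows([
  [[-0.1,0,0],[0,0,0]],
  [[-0.2,0,0],[0,0,0]],
  [[-0.3,0,0],[0,0,0]],
  [[-0.45,0,0],[0,0,0]],
  [[-0.6,0,0],[0,0,0]],
], jaw=1)

```text
time_s: 6.35
tcp_pos: [0.536, 0.1037, 0.2145]
eef_rot: [2.9, 63.8, 20.5]
contact_force: [0.3, 0.3, 0.3]
gripper_width: 0.0854
```

```bash
python3 - <<'E'
from h import *
s=r.get_state(); print(repr(s['joints'].round(3)),s['tcp_pos'].round(4),s['eef_rot'].round(2)); plan(s['tcp_pos'],tool(12))
E
```

```text
array([  35.32 ,   -3.953,  -44.504,   15.579,  -24.854, -120.419]) [0.536  0.1037 0.2145] [ 2.85 63.84 20.49]
shift [0. 0. 0.] turn [-0.006  0.314 -0.027] now [0.536  0.1037 0.2145] [ 2.9 63.8 20.5]
```

Call:
send_rows([
  [[0,0,0],[0,0.08,-0.005]],
  [[0,0,0],[0,0.16,-0.01]],
  [[0,0,0],[0,0.24,-0.02]],
  [[0,0,0],[0,0.3,-0.027]],
  [[0,0,0],[0,0.314,-0.027]],
])

```text
time_s: 6.85
tcp_pos: [0.5367, 0.1046, 0.215]
eef_rot: [0.6, 78.0, 18.2]
contact_force: [-0.4, 0.4, -0.1]
gripper_width: 0.0877
```

```bash
python3 - <<'E'
from h import *
s=r.get_state(); print(repr(s['joints'].round(3)),s['tcp_pos'].round(4),s['eef_rot'].round(2)); plan(binp(-31,0,98,0)+[0,0,.06],tool(12))
E
```

```text
array([  33.762,    3.007,  -29.026,    4.41 ,  -46.478, -108.909]) [0.5367 0.1046 0.215 ] [ 0.64 78.   18.21]
shift [0.344 0.063 0.177] turn [-0.005  0.    -0.002] now [0.5367 0.1046 0.215 ] [ 0.6 78.  18.2]
```

```bash
cat > kin.py <<'E'
import numpy as np, itertools
from scipy.optimize import least_squares
from scipy.spatial.transform import Rotation as R
D=[([-48.81,20.59,.6346,-.018,-70.137,-16.507],[.2817,-.6131,.2451],None),
([23.8,6.3,-56.5,53.,-1.9,-148.9],[.5739,.1165,.1325],[2.7,63.9,20.3]),
([35.32,-3.953,-44.504,15.579,-24.854,-120.419],[.536,.1037,.2145],[2.85,63.84,20.49]),
([33.762,3.007,-29.026,4.41,-46.478,-108.909],[.5367,.1046,.215],[.64,78.,18.21])]
E=lambda a,t:R.from_euler(a,t,degrees=True)
def fk(q,p,s4,s6):
    a1,d,h,L2,a3,L4,d4,Lt,o6=p
    b=E('z',q[0]); x=b.apply([a1,d,h]); b=b*E('y',q[1]); x=x+b.apply([0,0,L2]); b=b*E('y',-q[2]); x=x+b.apply([L4,0,a3])
    b=b*E('x',s4*q[3])*E('y',-q[4]); x=x+b.apply([Lt,d4,0]); return x,b*E('x',s6*q[5]+o6)
def res(p,s4,s6):
    o=[0.01*(p[0]),.01*p[4]]
    for q,x,e in D:
        a,b=fk(q,p,s4,s6); o+=list((a-x)*10)
        if e: o+=list((b.inv()*E('xyz',e)).as_rotvec())
    return np.array(o)
best=min((least_squares(res,[0,-.1,.35,.4,0,.4,-.05,.2,o],args=(s4,s6)) for s4,s6,o in itertools.product((1,-1),(1,-1),(0,90,180,270))),key=lambda f:f.cost) if 0 else None
fits=[(least_squares(res,[0,-.1,.35,.4,0,.4,-.05,.2,o],args=(s4,s6)),s4,s6) for s4,s6,o in itertools.product((1,-1),(1,-1),(0,90,180,270))]
f,s4,s6=min(fits,key=lambda t:t[0].cost); P=f.x
LO=np.array([-176,-82,-58.28,-173.87,-174.79,-176]);HI=np.array([176,121.7,71.7,95.5,-.11,176])
def ik(x,M,q0):
    def g(q):
        a,b=fk(q,P,s4,s6); return np.r_[(a-x)*20,(b.inv()*R.from_matrix(M)).as_rotvec()]
    k=least_squares(g,q0,bounds=(LO,HI),x_scale=50); return k.x,np.abs(k.fun).max()
if __name__=='__main__':
    print(f.cost,s4,s6,P.round(3)); print(res(P,s4,s6).round(3))
    from h import binp,tool
    q0=np.array(D[3][0])
    for t in (0,12,20):
        for q in (0,.2,.4,.6,.72):
            k,e=ik(binp(-31,0,98,q),tool(t),q0); print(t,q,k.round(0),round(e,4))
    for t in (0,12,20,30,40):
        k,e=ik(binp(40,0,81,.7),tool(t),q0); print('knob',t,k.round(0),round(e,4))
E
python3 kin.py
```

```text
9.989630490238227e-06 -1 -1 [ 1.0000e-03  0.0000e+00  1.9800e-01  6.0100e-01  0.0000e+00  4.6300e-01
 -1.9200e-01  3.5800e-01 -9.0025e+01]
[ 0.     0.    -0.001 -0.    -0.002 -0.001  0.001 -0.001 -0.001 -0.
 -0.    -0.     0.     0.002  0.     0.     0.     0.001  0.     0.002
  0.     0.     0.   ]
0 0 [  32.   19.  -21.   -0.  -50. -104.] 0.0
0 0.2 [  32.   18.  -24.   -0.  -48. -104.] 0.0
0 0.4 [  33.   17.  -27.    0.  -46. -105.] 0.0
0 0.6 [  33.   17.  -30.   -0.  -43. -105.] 0.0
0 0.72 [  33.   18.  -31.   -0.  -41. -105.] 0.0
12 0 [  34.   13.  -33.    6.  -32. -111.] 0.0
12 0.2 [  34.   12.  -37.    7.  -30. -112.] 0.0
12 0.4 [  35.   12.  -40.    8.  -27. -114.] 0.0
12 0.6 [  35.   12.  -43.    9.  -24. -115.] 0.0
12 0.72 [  36.   12.  -44.   10.  -22. -116.] 0.0
20 0 [  34.   10.  -45.   20.  -16. -124.] 0.0
20 0.2 [  34.    9.  -49.   24.  -13. -129.] 0.0
20 0.4 [  32.    9.  -55.   35.   -8. -138.] 0.0
20 0.6 [  30.    9.  -58.   41.   -5. -143.] 0.0152
20 0.72 [  31.   10.  -58.   38.   -5. -140.] 0.0278
knob 0 [  31.   20.  -21.   -0.  -49. -104.] 0.0
knob 12 [  33.   15.  -33.    6.  -31. -111.] 0.0
knob 20 [  33.   12.  -45.   21.  -15. -126.] 0.0
knob 30 [  30.   11.  -50.   22.   -2. -123.] 0.0844
knob 40 [ 25.  10. -35. -48.  -0. -47.] 0.0875
```

Call:
send_rows([
  [[0.07,0.06,0.04],[0,0,0]],
  [[0.14,0.06,0.08],[0,0,0]],
  [[0.2,0.06,0.12],[0,0,0]],
  [[0.27,0.06,0.17],[0,0,0]],
  [[0.3,0.06,0.17],[0,0,0]],
])

```text
time_s: 7.35
tcp_pos: [0.5672, 0.1237, 0.1748]
eef_rot: [0.5, 78.1, 18.1]
contact_force: [-0.2, 0.2, 0.6]
gripper_width: 0.0873
```

```bash
python3 - <<'E'
from h import *
plan(binp(-31,0,98,0),tool(12))
E
```

```text
shift [ 0.425  0.003 -0.078] turn [-0.005 -0.002 -0.001] now [0.5672 0.1237 0.1748] [ 0.5 78.1 18.1]
```

Call:
send_rows([
  [[0.1,0,-0.078],[0,0,0]],
  [[0.2,0,-0.078],[0,0,0]],
  [[0.3,0,-0.078],[0,0,0]],
  [[0.4,0,-0.078],[0,0,0]],
  [[0.425,0,-0.078],[0,0,0]],
])

```text
time_s: 7.85
tcp_pos: [0.5681, 0.1237, 0.108]
eef_rot: [0.4, 78.2, 17.9]
contact_force: [-0.6, -1.6, -0.6]
gripper_width: 0.0877
```

Call:
send_rows([
  [[0,0,0],[0,0,0]],
  [[0,0,0],[0,0,0]],
  [[0,0,0],[0,0,0]],
  [[0,0,0],[0,0,0]],
  [[0,0,0],[0,0,0]],
], jaw=-1, force=20)

```text
time_s: 8.35
tcp_pos: [0.5683, 0.1238, 0.1086]
eef_rot: [0.4, 78.2, 18.0]
contact_force: [-0.5, -0.5, 0.2]
gripper_width: 0.0529
```

Call:
send_rows([
  [[0,0,0],[0,0,0]],
  [[0,0,0],[0,0,0]],
  [[0,0,0],[0,0,0]],
  [[0,0,0],[0,0,0]],
  [[0,0,0],[0,0,0]],
])

```text
time_s: 8.85
tcp_pos: [0.5679, 0.1252, 0.1086]
eef_rot: [1.0, 78.1, 18.5]
contact_force: [-16.1, 20.1, 5.4]
gripper_width: 0.0137
```

```bash
python3 - <<'E'
from h import *
s=r.get_state(); print(s['gripper_width'],s['contact_force'].round(1)); l=(s['tcp_pos']-HINGE)@np.c_[HX,HY,Z]*1000; print(l)
for q in np.arange(.07,.74,.07): plan(binp(l[0],l[1],l[2],q),tool(12))
E
```

```text
0.013716419158383989 [-16.1  20.1   5.4]
[-31.62376633   0.66323481  96.60332193]
shift [ 0.007 -0.    -0.047] turn [-0.006 -0.003 -0.003] now [0.5679 0.1252 0.1086] [ 1.  78.1 18.5]
shift [ 0.017 -0.    -0.093] turn [-0.006 -0.003 -0.003] now [0.5679 0.1252 0.1086] [ 1.  78.1 18.5]
shift [ 0.03  -0.001 -0.139] turn [-0.006 -0.003 -0.003] now [0.5679 0.1252 0.1086] [ 1.  78.1 18.5]
shift [ 0.047 -0.001 -0.183] turn [-0.006 -0.003 -0.003] now [0.5679 0.1252 0.1086] [ 1.  78.1 18.5]
shift [ 0.066 -0.001 -0.226] turn [-0.006 -0.003 -0.003] now [0.5679 0.1252 0.1086] [ 1.  78.1 18.5]
shift [ 0.089 -0.002 -0.268] turn [-0.006 -0.003 -0.003] now [0.5679 0.1252 0.1086] [ 1.  78.1 18.5]
shift [ 0.114 -0.002 -0.308] turn [-0.006 -0.003 -0.003] now [0.5679 0.1252 0.1086] [ 1.  78.1 18.5]
shift [ 0.142 -0.002 -0.347] turn [-0.006 -0.003 -0.003] now [0.5679 0.1252 0.1086] [ 1.  78.1 18.5]
shift [ 0.173 -0.002 -0.383] turn [-0.006 -0.003 -0.003] now [0.5679 0.1252 0.1086] [ 1.  78.1 18.5]
shift [ 0.206 -0.003 -0.417] turn [-0.006 -0.003 -0.003] now [0.5679 0.1252 0.1086] [ 1.  78.1 18.5]
```

Call:
send_rows([
  [[0.007,0.008,-0.047],[0,0,0]],
  [[0.017,0.008,-0.093],[0,0,0]],
  [[0.03,0.008,-0.139],[0,0,0]],
  [[0.047,0.008,-0.183],[0,0,0]],
  [[0.066,0.008,-0.226],[0,0,0]],
])

```text
time_s: 9.35
tcp_pos: [0.5398, 0.1167, 0.0937]
eef_rot: [0.7, 77.9, 18.3]
contact_force: [7.3, -10.7, 6.7]
gripper_width: 0.0135
```

Call:
send_rows([
  [[0.023,0,-0.042],[0,0,0]],
  [[0.048,0,-0.082],[0,0,0]],
  [[0.076,0,-0.121],[0,0,0]],
  [[0.107,0,-0.157],[0,0,0]],
  [[0.14,0,-0.193],[0,0,0]],
])

```text
time_s: 9.85
tcp_pos: [0.5179, 0.1096, 0.0681]
eef_rot: [0.7, 77.8, 18.3]
contact_force: [2.2, -4.2, 7.2]
gripper_width: 0.0142
```

```bash
python3 - <<'E'
from h import *
s=r.get_state(); print(s['gripper_width'],s['contact_force'].round(1)); l=(s['tcp_pos']-HINGE)@np.c_[HX,HY,Z]*1000; print(l)
print('q est',np.arctan2(-l[0],l[2])-np.arctan2(31.6,96.6))
for n in ('side',):
    p=r.capture(n); save(p,n+'1')
E
```

```text
0.014246936673370408 [ 2.2 -4.2  7.2]
[-83.99620379   1.0506461   56.14993829]
q est 0.6653879905180697
```

View pics/side1.png

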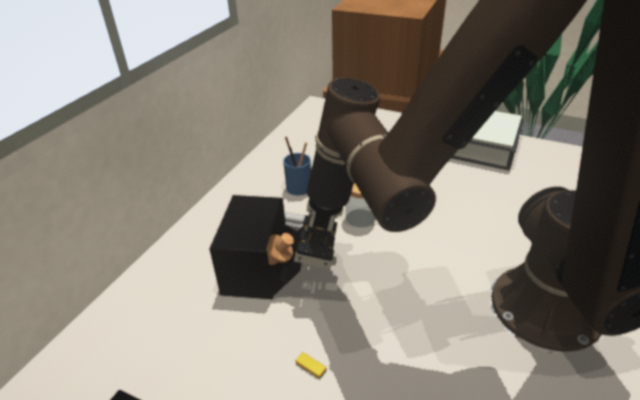

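The bin is open, with the stopper visible at (280,248) leaning out toward the robot. I'll take up the last bit to the stop, then release and retreat.

Call:
send_rows([
  [[0.02,0,-0.02],[0,0,0]],
  [[0.035,0,-0.035],[0,0,0]],
  [[0.035,0,-0.035],[0,0,0]],
  [[0.035,0,-0.035],[0,0,0]],
  [[0.02,0,-0.02],[0,0,0]],
])

```text
time_s: 10.4
tcp_pos: [0.5152, 0.1087, 0.0636]
eef_rot: [0.8, 77.8, 18.3]
contact_force: [5.8, 0.4, -10.8]
gripper_width: 0.0141
```

Call:
send_rows([
  [[0,0,0],[0,0,0]],
  [[0,0,0],[0,0,0]],
  [[0,0,0],[0,0,0]],
  [[0,0,0],[0,0,0]],
  [[0,0,0],[0,0,0]],
], jaw=0.4)

```text
time_s: 10.9
tcp_pos: [0.5151, 0.1087, 0.0635]
eef_rot: [0.7, 77.8, 18.3]
contact_force: [-0.8, 0.9, -0.3]
gripper_width: 0.0483
```

Call:
send_rows([
  [[-0.2,0,0],[0,0,0]],
  [[-0.4,0,0],[0,0,0]],
  [[-0.6,0,0],[0,0,0]],
  [[-0.8,0,0],[0,0,0]],
  [[-1,0,0],[0,0,0]],
], jaw=1)

```text
time_s: 11.4
tcp_pos: [0.4845, 0.0985, 0.2114]
eef_rot: [0.8, 77.8, 18.4]
contact_force: [1.6, 0.2, -0.3]
gripper_width: 0.0853
```

```bash
cat > m.py <<'E'
from h import *
B=np.c_[HX,HY,Z]
for n in ('wrist','side'):
    p=r.capture(n); save(p,n+'2')
    for d in r.trace(p,'stopper')[:1]:
        c=cloud(p,d['mask']); l=(c-HINGE)@B*1000; print(n,d['score'],d['uv'],len(l),np.percentile(l,[3,50,97],axis=0).round(1).tolist())
        q=.7; b=np.c_[l[:,0]*np.cos(q)+l[:,2]*np.sin(q),l[:,1],-l[:,0]*np.sin(q)+l[:,2]*np.cos(q)]
        k=b[(b[:,2]>70)]; print(' knob in bin frame',len(k),np.percentile(k,[5,50,95],axis=0).round(1).tolist())
        # sphere fit
        A=np.c_[2*k,np.ones(len(k))]; f=np.linalg.lstsq(A,(k**2).sum(1),rcond=None)[0]; print(' sphere',f[:3].round(1),np.sqrt(f[3]+f[:3]@f[:3]))
    a=cloud(p,np.ones((400,640),bool)); l=(a-HINGE)@B*1000
    k=l[(l[:,0]<-20)&(l[:,0]>-110)&(abs(l[:,1])<100)&(l[:,2]>20)&(l[:,2]<110)]; print('panel/fin',len(k),np.percentile(k,[2,50,98],axis=0).round(0).tolist())
    s=l[(l[:,1]>-80)&(l[:,1]<-45)&(l[:,0]<-15)&(l[:,2]>30)]
    if len(s): print(' panel top', s[s[:,2].argsort()[-20:]].mean(0), 'q', np.arctan2(-s[s[:,2].argsort()[-20:]].mean(0)[0],s[s[:,2].argsort()[-20:]].mean(0)[2]))
E
python3 m.py
```

```text
wrist 0.8 [337.0, 264.1] 3434 [[-41.0, -24.2, 49.2], [-24.6, 7.3, 68.5], [0.4, 38.8, 102.8]]
 knob in bin frame 1041 [[25.5, -5.0, 93.9], [36.9, 7.5, 95.6], [48.0, 20.5, 96.9]]
 sphere [36.9  7.8 81. ] 18.066083907661774
panel/fin 7047 [[-92.0, -81.0, 38.0], [-33.0, 4.0, 59.0], [-21.0, 82.0, 102.0]]
 panel top [-164.10962013  -52.55911387  278.13966617] q 0.5330533575857334
side 0.87 [282.4, 250.3] 688 [[-37.4, -14.7, 42.8], [-10.2, 22.7, 81.2], [15.7, 45.2, 107.7]]
 knob in bin frame 215 [[28.8, 3.8, 71.9], [43.4, 19.9, 93.4], [86.4, 59.0, 101.0]]
 sphere [ 56.7  48.  101.2] 39.248929665833174
panel/fin 1339 [[-89.0, -79.0, 36.0], [-45.0, 15.0, 60.0], [-21.0, 89.0, 104.0]]
 panel top [-101.69199491  -64.55586237  284.67585285] q 0.3430926253108002
```

View pics/wrist2.png

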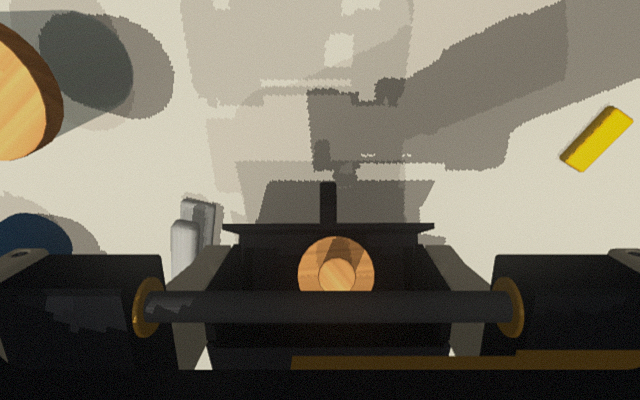

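The wrist view shows the stopper at (337,277) in the open bin. The knob top is flat, with its centre in the bin frame at about (37, 7.7, 96), which matches the given sizes. Next I check the reach of the grasp, lift and place poses.

```bash
cat >> h.py <<'E'
def toolw(deg,yawdeg): # tilt deg from down towards heading yaw; jaws horizontal
    a=np.deg2rad(deg); y=np.deg2rad(yawdeg); H=np.array([np.cos(y),np.sin(y),0]); X=np.sin(a)*H-np.cos(a)*Z; Y=np.array([-np.sin(y),np.cos(y),0]); return np.c_[X,Y,np.cross(X,Y)]
E
python3 - <<'E'
from kin import *
from h import *
s=r.get_state(); q0=s['joints']; x,b=fk(q0,P,s4,s6); print('fk err',x-s['tcp_pos'])
for t in (15,18,20):
    M=tool(t); print(t)
    for dz in (85,125,165,205):
        k,e=ik(binp(38,7.5,dz,.7),M,q0); print(' lift',dz,k.round(0),round(e,4))
    g=binp(38,7.5,85,.7)-M[:,0]*.1; k,e=ik(g,M,q0); print(' hover',k.round(0),round(e,4))
    k,e=ik(binp(38,7.5,205,.7)+[0,0,.05],tool(t-40),q0); print(' upright',k.round(0),round(e,4))
for yaw in (17,0,-20,-40,-60):
    for z in (.175,.3):
        k,e=ik(np.array([.5,-.336,z]),toolw(-22,yaw),q0); print('jar',yaw,z,k.round(0),round(e,4))
M=tool(18); plan(binp(38,7.5,85,.7)-M[:,0]*.08,M); plan(binp(38,7.5,85,.7),M)
E
```

```text
fk err [1.82850027e-04 6.31423877e-05 2.39315439e-04]
15
 lift 85 [  35.   13.  -37.   10.  -25. -116.] 0.0
 lift 125 [  36.    8.  -38.    9.  -29. -116.] 0.0
 lift 165 [  37.    4.  -39.    9.  -34. -116.] 0.0
 lift 205 [  38.   -1.  -39.    8.  -39. -116.] 0.0
 hover [  36.    4.  -32.    7.  -40. -113.] 0.0
 upright [  30.   20.   -2.   -5.  -92. -102.] 0.0
18
 lift 85 [  35.   12.  -42.   16.  -19. -121.] 0.0
 lift 125 [  36.    7.  -42.   14.  -24. -120.] 0.0
 lift 165 [  38.    2.  -42.   12.  -29. -120.] 0.0
 lift 205 [  39.   -3.  -42.   11.  -34. -120.] 0.0
 hover [  37.    2.  -37.   10.  -35. -116.] 0.0
 upright [  31.   19.   -4.   -5.  -89. -102.] 0.0
20
 lift 85 [  34.   11.  -46.   23.  -14. -128.] 0.0
 lift 125 [  36.    6.  -46.   18.  -20. -125.] 0.0
 lift 165 [  38.    1.  -45.   16.  -25. -123.] 0.0
 lift 205 [  39.   -4.  -45.   14.  -31. -123.] 0.0
 hover [  37.    1.  -40.   13.  -31. -119.] 0.0
 upright [  31.   17.   -5.   -5.  -87. -102.] 0.0
jar 17 0.175 [-10.  26.  -8.  10. -76. -68.] 0.0
jar 17 0.3 [ -9.  22.   2.  10. -90. -65.] 0.0
jar 0 0.175 [-12.  28.  -2.   5. -81. -79.] 0.0
jar 0 0.3 [-12.  24.   7.   5. -95. -78.] 0.0
jar -20 0.175 [-16.  30.   3.  -1. -85. -93.] 0.0
jar -20 0.3 [-16.  25.  12.  -1. -99. -94.] 0.0
jar -40 0.175 [ -20.   30.    5.   -7.  -86. -108.] 0.0
jar -40 0.3 [ -20.   26.   15.   -7. -100. -110.] 0.0
jar -60 0.175 [ -24.   29.    6.  -13.  -85. -123.] 0.0
jar -60 0.3 [ -24.   24.   16.  -13.  -99. -126.] 0.0
shift [0.314 0.045 0.396] turn [-0.006 -0.126 -0.003] now [0.4851 0.0989 0.2109] [ 1.  77.7 18.6]
shift [0.844 0.044 0.449] turn [-0.006 -0.126 -0.003] now [0.4851 0.0989 0.2109] [ 1.  77.7 18.6]
```

Call:
send_rows([
  [[0,0.02,0.1],[0,-0.04,0]],
  [[0.05,0.045,0.2],[0,-0.08,0]],
  [[0.15,0.045,0.3],[0,-0.126,0]],
  [[0.25,0.045,0.39],[0,-0.126,0]],
  [[0.314,0.045,0.396],[0,-0.126,0]],
], jaw=1)

```text
time_s: 12.1
tcp_pos: [0.5483, 0.126, 0.1753]
eef_rot: [0.5, 72.2, 18.1]
contact_force: [-0.0, 1.0, -0.2]
gripper_width: 0.0878
```

```bash
python3 - <<'E'
from h import *
plan(binp(38,7.5,85,.7),tool(18))
p=r.capture('wrist'); 
c=cloud(p,np.ones((400,640),bool)); l=(c-HINGE)@np.c_[HX,HY,Z]*1000; q=.7
b=np.c_[l[:,0]*np.cos(q)+l[:,2]*np.sin(q),l[:,1],-l[:,0]*np.sin(q)+l[:,2]*np.cos(q)]
k=b[(b[:,2]>88)&(b[:,2]<102)&(b[:,0]>10)&(b[:,0]<70)&(abs(b[:,1]-8)<25)]; print(len(k),np.percentile(k,[3,50,97],axis=0).round(1).tolist(),cv2.minEnclosingCircle(k[:,:2].astype(np.float32)))
E
```

```text
shift [ 0.518 -0.     0.004] turn [-0.005 -0.004 -0.002] now [0.5483 0.126  0.1753] [ 0.5 72.2 18.1]
1907 [[24.5, -5.5, 93.6], [37.8, 7.7, 95.6], [51.5, 21.4, 96.9]] ((37.98204040527344, 7.926876544952393), 15.865670204162598)
```

Knob centre is confirmed at (38, 7.9) with radius 15.9. Descend and grasp.

Call:
send_rows([
  [[0.12,0,0],[0,0,0]],
  [[0.24,0,0],[0,0,0]],
  [[0.36,0,0],[0,0,0]],
  [[0.46,0,0],[0,0,0]],
  [[0.515,0,0],[0,0,0]],
])

```text
time_s: 12.65
tcp_pos: [0.5687, 0.1321, 0.0984]
eef_rot: [0.4, 72.5, 17.9]
contact_force: [0.3, -0.5, -1.5]
gripper_width: 0.0876
```

Call:
send_rows([
  [[0,0,0],[0,0,0]],
  [[0,0,0],[0,0,0]],
  [[0,0,0],[0,0,0]],
  [[0,0,0],[0,0,0]],
  [[0,0,0],[0,0,0]],
], jaw=-1, force=20)

```text
time_s: 13.15
tcp_pos: [0.5689, 0.1323, 0.0991]
eef_rot: [0.4, 72.4, 17.9]
contact_force: [-0.3, -0.7, -0.3]
gripper_width: 0.0533
```

Call:
send_rows([
  [[0,0,0],[0,0,0]],
  [[0,0,0],[0,0,0]],
  [[0,0,0],[0,0,0]],
  [[0,0,0],[0,0,0]],
  [[0,0,0],[0,0,0]],
])

```text
time_s: 13.65
tcp_pos: [0.5691, 0.1324, 0.0993]
eef_rot: [0.4, 72.4, 18.0]
contact_force: [-1.0, 0.8, 2.0]
gripper_width: 0.0313
```

```bash
python3 - <<'E'
from h import *
s=r.get_state(); l=(s['tcp_pos']-HINGE)@np.c_[HX,HY,Z]*1000;q=.7; print(l[0]*np.cos(q)+l[2]*np.sin(q),l[1],-l[0]*np.sin(q)+l[2]*np.cos(q))
ax=-np.sin(q)*HX+np.cos(q)*Z
print((rot(s).inv().apply(ax)).round(3))
E
```

```text
34.548384927821445 7.112196639033119 85.05439329180842
[-0.924 -0.001 -0.382]
```

Call:
send_rows([
  [[-0.06,0,-0.025],[0,0,0]],
  [[-0.15,0,-0.062],[0,0,0]],
  [[-0.3,0,-0.124],[0,0,0]],
  [[-0.45,0,-0.186],[0,0,0]],
  [[-0.6,0,-0.25],[0,0,0]],
])

```text
time_s: 14.15
tcp_pos: [0.5076, 0.1125, 0.1742]
eef_rot: [0.4, 72.4, 17.9]
contact_force: [0.9, -0.3, -1.3]
gripper_width: 0.0313
```

Call:
send_rows([
  [[-0.1,0,0],[0,0.08,0]],
  [[-0.3,0,0],[0,0.2,0]],
  [[-0.5,0,0],[0,0.4,0]],
  [[-0.6,0,0],[0,0.6,0]],
  [[-0.7,0,0],[0,0.78,0]],
])

```text
time_s: 14.65
tcp_pos: [0.4771, 0.1031, 0.2776]
eef_rot: [179.0, 73.7, -163.3]
contact_force: [0.2, 0.1, -2.4]
gripper_width: 0.0316
```

```bash
python3 - <<'E'
from h import *
s=r.get_state(); print(s['gripper_width'],s['contact_force'].round(1))
plan(s['tcp_pos'],tool(-22))
p=r.capture('scene'); save(p,'scene3'); q=r.capture('side'); save(q,'side3')
a=p['color'];
cv2.imwrite('pics/s3.png',np.vstack([p['color'][60:300,120:560],q['color'][60:300,120:560]])[:,:,::-1])
E
```

```text
0.0315906656333742 [ 0.2  0.1 -2.4]
shift [0. 0. 0.] turn [-0.002  0.126 -0.007] now [0.4771 0.1031 0.2776] [ 179.    73.7 -163.3]
```

View pics/s3.png

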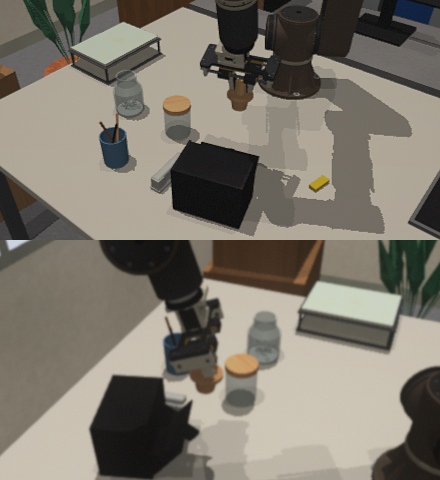

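The stopper is held and near upright at (238,95) in the scene crop, with the bin left open. Now carry it over toward the jar.

```bash
python3 - <<'E'
from h import *
M=tool(-22); s=r.get_state(); print((M.T@(np.array([.5,-.336,.275])-s['tcp_pos'])/.15).round(3))
E
```

```text
[ 0.277 -2.833 -0.708]
```

Call:
send_rows([
  [[0,-0.05,0],[0,0.03,0]],
  [[0,-0.2,0],[0,0.06,0]],
  [[0,-0.4,0],[0,0.1,0]],
  [[0,-0.6,0],[0,0.126,-0.007]],
  [[0,-0.8,0],[0,0.126,-0.007]],
])

```text
time_s: 15.25
tcp_pos: [0.5144, -0.0118, 0.2727]
eef_rot: [-179.6, 67.6, -162.0]
contact_force: [0.2, 0.3, -1.3]
gripper_width: 0.0315
```

Call:
send_rows([
  [[0.03,-0.2,-0.07],[0,0,0]],
  [[0.06,-0.4,-0.14],[0,0,0]],
  [[0.09,-0.6,-0.21],[0,0,0]],
  [[0.11,-0.8,-0.28],[0,0,0]],
  [[0.13,-1,-0.35],[0,0,0]],
])

```text
time_s: 15.75
tcp_pos: [0.5055, -0.1727, 0.275]
eef_rot: [-179.6, 67.7, -162.0]
contact_force: [0.1, 0.1, -1.2]
gripper_width: 0.0314
```

Call:
send_rows([
  [[0.03,-0.2,-0.07],[0,0,0]],
  [[0.06,-0.4,-0.14],[0,0,0]],
  [[0.09,-0.6,-0.21],[0,0,0]],
  [[0.11,-0.8,-0.28],[0,0,0]],
  [[0.13,-0.95,-0.35],[0,0,0]],
])

```text
time_s: 16.25
tcp_pos: [0.4945, -0.3266, 0.277]
eef_rot: [-179.6, 67.8, -161.9]
contact_force: [0.5, 0.7, -0.9]
gripper_width: 0.0315
```

```bash
cat > m2.py <<'E'
from h import *
from scipy.optimize import least_squares
s=r.get_state(); T=s['tcp_pos']; print(T.round(4),s['eef_rot'].round(1),s['gripper_width']); pts=[]
from scipy.interpolate import interp1d
for n in ('scene','side','wrist'):
    p=r.capture(n); save(p,n+'4')
    t=r.trace(p,'stopper')[:1]
    for d in t:
        m=cv2.erode(d['mask'].astype(np.uint8),np.ones((3,3)))>0
        c=cloud(p,m); c=c[(np.linalg.norm(c-T,axis=1)<.1)]; pts.append(c); print(n,d['score'],np.round(d['uv']),len(c),np.percentile(c,[3,50,97],axis=0).round(3).tolist())
    a=cloud(p,np.ones((400,640),bool)); k=a[(abs(a[:,2]-.139)<.004)&(np.hypot(a[:,0]-.5,a[:,1]+.336)<.05)]
    if len(k)>20:
        f=least_squares(lambda v:np.hypot(k[:,0]-v[0],k[:,1]-v[1])-.0315,[.5,-.336],loss='soft_l1',f_scale=.002).x; print(n,'rim',len(k),f.round(4))
# axis fit: distance to surface of revolution
prof=np.array([[0,0],[20,0],[26,35],[36,35],[36,45],[16,45],[16,82],[0,82]])/1000
def dist(rz):
    o=np.full(len(rz),9.)
    for A,B in zip(prof[:-1],prof[1:]):
        t=np.clip(((rz-A)@(B-A))/((B-A)@(B-A)),0,1); o=np.minimum(o,np.linalg.norm(rz-A-t[:,None]*(B-A),axis=1))
    return o
def fit(C):
    def f(v):
        ax=np.array([v[3],v[4],1]); ax/=np.linalg.norm(ax); d=C-v[:3]; z=d@ax; return dist(np.c_[np.linalg.norm(d-z[:,None]*ax,axis=1),z])
    v=least_squares(f,np.r_[T-[0,0,.07],0,0],loss='soft_l1',f_scale=.002,x_scale=[.01,.01,.01,.1,.1]); return v.x,np.median(v.fun)
for nm,C in [('all',np.vstack(pts))]+[(str(i),c) for i,c in enumerate(pts)]:
    if len(C)>100:
        v,e=fit(C); ax=np.r_[v[3:],1]; ax/=np.linalg.norm(ax); print(nm,'base',v[:3].round(4),'lean HX,HY',(v[3:]@HX[:2]).round(3),(v[3:]@HY[:2]).round(3),'seat',(v[:3]+.035*ax).round(4),'res',e.round(4))
E
python3 m2.py
```

```text
[ 0.4945 -0.3266  0.277 ] [-179.6   67.8 -161.9] 0.031495843740677675
scene 0.74 [248. 110.] 275 [[0.493, -0.345, 0.215], [0.513, -0.311, 0.25], [0.533, -0.289, 0.279]]
scene rim 88 [ 0.5026 -0.3362]
side 0.69 [386. 108.] 275 [[0.466, -0.337, 0.217], [0.493, -0.306, 0.25], [0.524, -0.289, 0.26]]
side rim 119 [ 0.4985 -0.3353]
wrist 0.9 [328. 263.] 6658 [[0.466, -0.349, 0.249], [0.486, -0.326, 0.251], [0.53, -0.303, 0.288]]
all base [ 0.4979 -0.3249  0.205 ] lean HX,HY 0.014 -0.003 seat [ 0.4984 -0.3249  0.24  ] res 0.0005
0 base [ 0.4976 -0.3244  0.2058] lean HX,HY 0.022 -0.013 seat [ 0.4985 -0.3246  0.2408] res 0.0011
1 base [ 0.4956 -0.3262  0.2075] lean HX,HY 0.007 0.003 seat [ 0.4958 -0.3261  0.2425] res 0.0011
2 base [ 0.4979 -0.3243  0.2049] lean HX,HY 0.014 -0.0 seat [ 0.4983 -0.3242  0.2399] res 0.0004
```

```bash
python3 - <<'E'
from h import *
s=r.get_state(); plan(s['tcp_pos']+np.array([.0034,-.0104,-.055])); plan(s['tcp_pos']+np.array([.0034,-.0104,0]))
E
```

```text
shift [ 0.339 -0.072  0.139] turn [0. 0. 0.] now [ 0.4952 -0.3246  0.2773] [-179.6   67.7 -161.9]
shift [-0.    -0.073  0.001] turn [0. 0. 0.] now [ 0.4952 -0.3246  0.2773] [-179.6   67.7 -161.9]
```

Call:
send_rows([
  [[0,-0.07,0],[0,-0.018,0]],
  [[0.1,-0.072,0.042],[0,-0.018,0]],
  [[0.2,-0.072,0.083],[0,-0.018,0]],
  [[0.3,-0.072,0.125],[0,-0.018,0]],
  [[0.339,-0.072,0.139],[0,-0.018,0]],
])

```text
time_s: 17.05
tcp_pos: [0.4983, -0.3345, 0.2209]
eef_rot: [-179.8, 68.5, -162.0]
contact_force: [0.1, -0.3, 0.0]
gripper_width: 0.0314
```

Call:
send_rows([
  [[0,0,0],[0,0,0]],
  [[0,0,0],[0,0,0]],
  [[0,0,0],[0,0,0]],
  [[0,0,0],[0,0,0]],
  [[0,0,0],[0,0,0]],
])

```text
time_s: 17.55
tcp_pos: [0.4985, -0.3346, 0.2214]
eef_rot: [-179.7, 68.6, -162.0]
contact_force: [0.8, -0.8, -1.5]
gripper_width: 0.0315
```

```bash
python3 m2.py; python3 - <<'E'
import cv2,numpy as np
a,b,w=[cv2.imread(f'pics/{n}4.png') for n in('scene','side','wrist')]
f=lambda i:cv2.resize(i[60:210,150:350] if i is a else i[60:210,290:490],None,fx=2,fy=2)
cv2.imwrite('pics/s5.png',np.hstack([f(a),f(b)]))
from h import *
s=r.get_state(); print(s['contact_force'].round(1)); plan(s['tcp_pos']+np.array([0,0,-.02]))
E
```

```text
[ 0.4985 -0.3346  0.2214] [-179.7   68.6 -162. ] 0.03148464587976743
scene 0.52 [246. 124.] 211 [[0.502, -0.348, 0.16], [0.518, -0.318, 0.195], [0.535, -0.298, 0.223]]
scene rim 65 [ 0.5023 -0.336 ]
side 0.89 [383. 126.] 246 [[0.472, -0.34, 0.16], [0.497, -0.312, 0.195], [0.526, -0.296, 0.2]]
side rim 93 [ 0.4988 -0.3363]
wrist 0.79 [329. 260.] 6722 [[0.47, -0.359, 0.193], [0.49, -0.335, 0.194], [0.534, -0.312, 0.232]]
all base [ 0.5026 -0.3329  0.149 ] lean HX,HY -0.001 -0.005 seat [ 0.5026 -0.333   0.184 ] res 0.0004
0 base [ 0.5022 -0.3325  0.1507] lean HX,HY 0.023 -0.007 seat [ 0.5031 -0.3325  0.1857] res 0.0014
1 base [ 0.5017 -0.333   0.1521] lean HX,HY -0.016 -0.002 seat [ 0.5012 -0.3332  0.1871] res 0.001
2 base [ 0.5025 -0.3333  0.149 ] lean HX,HY -0.0 -0.001 seat [ 0.5025 -0.3333  0.184 ] res 0.0004
[ 0.3 -0.4 -0.8]
shift [0.124 0.    0.049] turn [0. 0. 0.] now [ 0.4983 -0.3346  0.2209] [-179.8   68.5 -162.1]
```

View pics/s5.png

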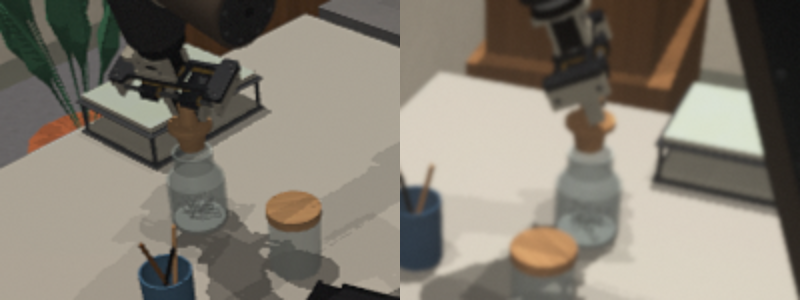

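The views show the stopper upright over the neck, about 3 mm off. I'll correct that and lower, slowly at the end.

Call:
send_rows([
  [[0.006,-0.016,-0.015],[0,0,0]],
  [[0.06,-0.016,0.006],[0,0,0]],
  [[0.115,-0.016,0.028],[0,0,0]],
  [[0.17,-0.016,0.05],[0,0,0]],
  [[0.205,-0.016,0.064],[0,0,0]],
])

```text
time_s: 18.35
tcp_pos: [0.4963, -0.3374, 0.1873]
eef_rot: [-179.9, 68.4, -162.2]
contact_force: [1.0, -0.1, -1.5]
gripper_width: 0.0318
```

Call:
send_rows([
  [[0,0,0],[0,0,0]],
  [[0.01,0,0.004],[0,0,0]],
  [[0.02,0,0.008],[0,0,0]],
  [[0.03,0,0.012],[0,0,0]],
  [[0.03,0,0.012],[0,0,0]],
])

```text
time_s: 18.85
tcp_pos: [0.4963, -0.3374, 0.1824]
eef_rot: [-179.9, 68.4, -162.2]
contact_force: [0.6, -0.4, -1.8]
gripper_width: 0.0318
```

```bash
python3 m2.py; python3 -c "
from h import *
print(r.get_state()['contact_force'])"
```

```text
[ 0.4963 -0.3374  0.1824] [-179.9   68.4 -162.2] 0.03177129007724764
scene 0.51 [247. 134.] 171 [[0.49, -0.355, 0.151], [0.515, -0.323, 0.157], [0.535, -0.301, 0.181]]
scene rim 50 [ 0.5023 -0.3356]
side 0.76 [385. 136.] 133 [[0.468, -0.343, 0.151], [0.497, -0.315, 0.158], [0.524, -0.3, 0.165]]
side rim 67 [ 0.4989 -0.3366]
wrist 0.97 [329. 264.] 6935 [[0.468, -0.362, 0.155], [0.488, -0.338, 0.156], [0.532, -0.315, 0.193]]
all base [ 0.5004 -0.3356  0.1106] lean HX,HY 0.001 -0.005 seat [ 0.5005 -0.3357  0.1456] res 0.0004
0 base [ 0.5022 -0.3352  0.1106] lean HX,HY -0.031 -0.002 seat [ 0.5012 -0.3356  0.1456] res 0.0013
1 base [ 0.4977 -0.3354  0.113 ] lean HX,HY 0.02 -0.015 seat [ 0.4986 -0.3357  0.148 ] res 0.0011
2 base [ 0.5004 -0.3359  0.1106] lean HX,HY 0.002 -0.001 seat [ 0.5005 -0.3359  0.1456] res 0.0004
[-0.49954248  0.11193937 -2.01235182]
```

Call:
send_rows([
  [[0.006,0,0.0025],[0,0,0]],
  [[0.013,0,0.005],[0,0,0]],
  [[0.019,0,0.0075],[0,0,0]],
  [[0.023,0,0.009],[0,0,0]],
  [[0.023,0,0.009],[0,0,0]],
])

```text
time_s: 19.65
tcp_pos: [0.4963, -0.3374, 0.1787]
eef_rot: [-179.9, 68.4, -162.2]
contact_force: [0.5, 0.5, -1.9]
gripper_width: 0.0319
```

Call:
send_rows([
  [[0.003,0,0.001],[0,0,0]],
  [[0.006,0,0.0025],[0,0,0]],
  [[0.006,0,0.0025],[0,0,0]],
  [[0.006,0,0.0025],[0,0,0]],
  [[0.006,0,0.0025],[0,0,0]],
])

```text
time_s: 20.15
tcp_pos: [0.4963, -0.3374, 0.1778]
eef_rot: [-179.9, 68.4, -162.2]
contact_force: [-0.3, 0.4, -1.2]
gripper_width: 0.0318
```

Call:
send_rows([
  [[0.003,0,0.001],[0,0,0]],
  [[0.006,0,0.0025],[0,0,0]],
  [[0.006,0,0.0025],[0,0,0]],
  [[0.006,0,0.0025],[0,0,0]],
  [[0.006,0,0.0025],[0,0,0]],
])

```text
time_s: 20.65
tcp_pos: [0.4964, -0.3374, 0.1768]
eef_rot: [-179.9, 68.4, -162.2]
contact_force: [-0.3, 0.3, -1.4]
gripper_width: 0.0318
```

Call:
send_rows([
  [[0.003,0,0.001],[0,0,0]],
  [[0.006,0,0.0025],[0,0,0]],
  [[0.006,0,0.0025],[0,0,0]],
  [[0.006,0,0.0025],[0,0,0]],
  [[0.006,0,0.0025],[0,0,0]],
])

```text
time_s: 21.15
tcp_pos: [0.4964, -0.3374, 0.1758]
eef_rot: [-179.9, 68.4, -162.2]
contact_force: [-0.1, 0.4, -0.3]
gripper_width: 0.0316
```

Call:
send_rows([
  [[0.003,0,0.001],[0,0,0]],
  [[0.006,0,0.0025],[0,0,0]],
  [[0.006,0,0.0025],[0,0,0]],
  [[0.006,0,0.0025],[0,0,0]],
  [[0.006,0,0.0025],[0,0,0]],
])

```text
time_s: 21.65
tcp_pos: [0.4964, -0.3375, 0.1757]
eef_rot: [-179.9, 68.4, -162.1]
contact_force: [-1.0, 2.1, 5.1]
gripper_width: 0.0318
```

Contact: +5 N and the height has stopped falling, so the flange is on the rim. Release, then back off along the tool.

Call:
send_rows([
  [[0,0,0],[0,0,0]],
  [[0,0,0],[0,0,0]],
  [[0,0,0],[0,0,0]],
  [[0,0,0],[0,0,0]],
  [[0,0,0],[0,0,0]],
], jaw=0.8)

```text
time_s: 22.15
tcp_pos: [0.4964, -0.3375, 0.1755]
eef_rot: [-179.9, 68.4, -162.1]
contact_force: [-0.3, 0.6, 0.2]
gripper_width: 0.0657
```

Call:
send_rows([
  [[-0.05,0,0],[0,0,0]],
  [[-0.2,0,0],[0,0,0]],
  [[-0.4,0,0],[0,0,0]],
  [[-0.6,0,0],[0,0,0]],
  [[-0.8,0,0],[0,0,0]],
])

```text
time_s: 22.65
tcp_pos: [0.5389, -0.3238, 0.2889]
eef_rot: [-179.8, 68.4, -162.1]
contact_force: [0.5, -0.3, -0.1]
gripper_width: 0.0791
```

```bash
sed -e "s/T=s\['tcp_pos'\]/T=np.array([.5,-.336,.175])/" m2.py > m3.py; python3 m3.py; python3 - <<'E'
import cv2,numpy as np
a,b,w=[cv2.imread(f'pics/{n}4.png') for n in('scene','side','wrist')]
f=lambda i:cv2.resize(i[60:210,150:350] if i is a else i[60:210,290:490],None,fx=2,fy=2)
cv2.imwrite('pics/s6.png',np.hstack([f(a),f(b)]))
E
```

```text
[ 0.5   -0.336  0.175] [-179.8   68.4 -162.1] 0.07913948887271112
scene 0.81 [248. 132.] 235 [[0.478, -0.352, 0.145], [0.511, -0.324, 0.152], [0.533, -0.303, 0.188]]
scene rim 32 [ 0.5042 -0.3339]
side 0.66 [388. 134.] 301 [[0.47, -0.348, 0.148], [0.493, -0.322, 0.154], [0.523, -0.299, 0.189]]
side rim 42 [ 0.4979 -0.334 ]
wrist 0.56 [329. 207.] 5122 [[0.471, -0.366, 0.147], [0.501, -0.336, 0.149], [0.53, -0.306, 0.186]]
all base [ 0.4999 -0.3354  0.1037] lean HX,HY -0.0 -0.001 seat [ 0.4998 -0.3355  0.1387] res 0.0005
0 base [ 0.5005 -0.3353  0.1047] lean HX,HY 0.001 -0.007 seat [ 0.5006 -0.3355  0.1397] res 0.0013
1 base [ 0.4978 -0.3346  0.1061] lean HX,HY 0.007 -0.029 seat [ 0.4984 -0.3355  0.1411] res 0.0013
2 base [ 0.5    -0.3359  0.1036] lean HX,HY -0.0 0.002 seat [ 0.5    -0.3358  0.1386] res 0.0005
```

View pics/s6.png

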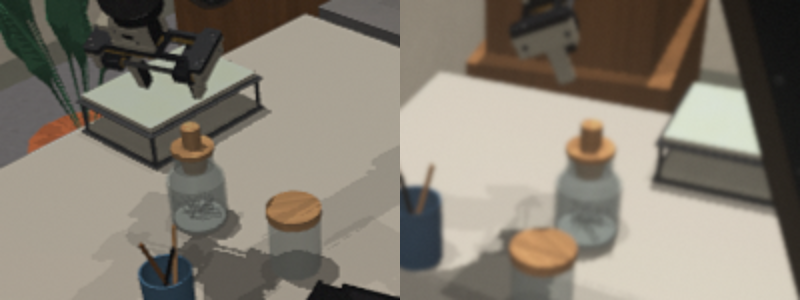

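The stopper is seated and upright in the neck, with its seat at about (0.500, -0.336, 0.139). Now plan the push to close the bin.

```bash
cat >> h.py <<'E'
def loc(x,y,z): return np.array([HINGE[0],HINGE[1],0])+(x*HX+y*HY+z*Z)/1000
E
python3 - <<'E'
from kin import *
from h import *
s=r.get_state(); q0=s['joints']; M=tool(8)
for x,z in ((-135,200),(-135,75),(-110,75),(-80,95),(-51,110)):
    k,e=ik(loc(x,0,z),M,q0); print(x,z,k.round(0),round(e,4))
M=tool(8); plan(loc(-135,0,260),M); s=r.get_state(); print('in new frame',(M.T@(loc(-135,0,260)-s['tcp_pos'])/.15).round(3))
E
```

```text
-135 200 [  37.   -1.  -34.    3.  -49. -111.] 0.0
-135 75 [  37.    9.  -45.    5.  -29. -114.] 0.0
-110 75 [  36.   11.  -41.    5.  -30. -112.] 0.0
-80 95 [  35.   12.  -36.    4.  -34. -110.] 0.0
-51 110 [  34.   13.  -32.    4.  -37. -108.] 0.0
shift [0.011 2.785 0.45 ] turn [-0.001 -0.659 -0.   ] now [ 0.5379 -0.3238  0.2864] [ 180.    68.4 -162.3]
in new frame [0.232 2.784 0.388]
```

Call:
send_rows([
  [[-0.05,0,0],[0,-0.13,0]],
  [[-0.05,0,0],[0,-0.26,0]],
  [[-0.05,0,0],[0,-0.39,0]],
  [[-0.05,0,0],[0,-0.52,0]],
  [[-0.05,0,0],[0,-0.659,0]],
], jaw=-1)

```text
time_s: 23.45
tcp_pos: [0.5402, -0.3228, 0.2929]
eef_rot: [0.0, 81.8, 17.8]
contact_force: [-0.6, 0.5, -0.8]
gripper_width: 0.044
```

Call:
send_rows([
  [[0.02,0.19,0.03],[0,0,0]],
  [[0.04,0.38,0.06],[0,0,0]],
  [[0.06,0.57,0.09],[0,0,0]],
  [[0.08,0.76,0.11],[0,0,0]],
  [[0.08,0.93,0.13],[0,0,0]],
])

```text
time_s: 23.95
tcp_pos: [0.5162, -0.1825, 0.2825]
eef_rot: [0.5, 81.9, 18.2]
contact_force: [0.9, 0.1, 0.0]
gripper_width: 0.0046
```

Call:
send_rows([
  [[0.02,0.19,0.03],[0,0,0]],
  [[0.04,0.38,0.06],[0,0,0]],
  [[0.06,0.57,0.09],[0,0,0]],
  [[0.08,0.76,0.11],[0,0,0]],
  [[0.08,0.93,0.13],[0,0,0]],
])

```text
time_s: 24.45
tcp_pos: [0.4925, -0.0424, 0.2724]
eef_rot: [0.6, 82.0, 18.3]
contact_force: [0.3, -0.7, -0.8]
gripper_width: 0.0004
```

Call:
send_rows([
  [[0.02,0.19,0.03],[0,0,0]],
  [[0.04,0.38,0.06],[0,0,0]],
  [[0.06,0.57,0.09],[0,0,0]],
  [[0.08,0.76,0.11],[0,0,0]],
  [[0.08,0.93,0.13],[0,0,0]],
])

```text
time_s: 24.95
tcp_pos: [0.4689, 0.0975, 0.2623]
eef_rot: [0.4, 82.1, 18.1]
contact_force: [0.1, 1.0, -0.5]
gripper_width: 0.0005
```

```bash
python3 - <<'E'
from h import *
s=r.get_state(); M=rot(s).as_matrix(); print(s['gripper_width'],M[:,0].round(3))
plan(loc(-130,0,150),tool(8)); plan(loc(-130,0,75),tool(8))
E
```

```text
0.00048016781084962137 [ 0.13   0.043 -0.991]
shift [ 0.745 -0.031 -0.073] turn [-0.003 -0.003 -0.001] now [0.4689 0.0975 0.2623] [ 0.4 82.1 18.1]
shift [ 1.241 -0.031 -0.142] turn [-0.003 -0.003 -0.001] now [0.4689 0.0975 0.2623] [ 0.4 82.1 18.1]
```

Call:
send_rows([
  [[0.18,-0.03,-0.08],[0,0,0]],
  [[0.36,-0.03,-0.1],[0,0,0]],
  [[0.54,-0.03,-0.1],[0,0,0]],
  [[0.72,-0.03,-0.1],[0,0,0]],
  [[0.9,-0.03,-0.11],[0,0,0]],
])

```text
time_s: 25.45
tcp_pos: [0.4717, 0.0935, 0.1248]
eef_rot: [0.4, 82.2, 18.0]
contact_force: [1.5, 1.0, -0.6]
gripper_width: 0.0005
```

Call:
send_rows([
  [[0.1,0,-0.01],[0,0,0]],
  [[0.2,0,-0.02],[0,0,0]],
  [[0.3,0,-0.03],[0,0,0]],
  [[0.34,0,-0.03],[0,0,0]],
  [[0.34,0,-0.03],[0,0,0]],
])

```text
time_s: 25.95
tcp_pos: [0.4733, 0.0936, 0.0727]
eef_rot: [0.0, 82.3, 17.7]
contact_force: [0.5, 0.8, 0.6]
gripper_width: 0.0006
```

```bash
python3 - <<'E'
from h import *
s=r.get_state(); print(((s['tcp_pos']-HINGE)@np.c_[HX,HY,Z]*1000).round(1),s['contact_force'].round(1))
for x,z in ((-118,75),(-110,76),(-100,82),(-90,89),(-80,95),(-70,101),(-60,106),(-53,110)): plan(loc(x,0,z),tool(8))
E
```

```text
[-131.4   -0.6   60.7] [0.5 0.8 0.6]
shift [-0.003  0.004  0.09 ] turn [-0.003 -0.007  0.   ] now [0.4733 0.0936 0.0727] [ 0.  82.3 17.7]
shift [-0.003  0.004  0.144] turn [-0.003 -0.007  0.   ] now [0.4733 0.0936 0.0727] [ 0.  82.3 17.7]
shift [-0.033  0.004  0.216] turn [-0.003 -0.007  0.   ] now [0.4733 0.0936 0.0727] [ 0.  82.3 17.7]
shift [-0.071  0.004  0.288] turn [-0.003 -0.007  0.   ] now [0.4733 0.0936 0.0727] [ 0.  82.3 17.7]
shift [-0.101  0.005  0.359] turn [-0.003 -0.007  0.   ] now [0.4733 0.0936 0.0727] [ 0.  82.3 17.7]
shift [-0.132  0.005  0.431] turn [-0.003 -0.007  0.   ] now [0.4733 0.0936 0.0727] [ 0.  82.3 17.7]
shift [-0.156  0.005  0.501] turn [-0.003 -0.007  0.   ] now [0.4733 0.0936 0.0727] [ 0.  82.3 17.7]
shift [-0.176  0.005  0.551] turn [-0.003 -0.007  0.   ] now [0.4733 0.0936 0.0727] [ 0.  82.3 17.7]
```

Call:
send_rows([
  [[0,0,0.05],[0,0,0]],
  [[0,0,0.1],[0,0,0]],
  [[0,0,0.145],[0,0,0]],
  [[-0.02,0,0.18],[0,0,0]],
  [[-0.033,0,0.216],[0,0,0]],
])

```text
time_s: 26.45
tcp_pos: [0.4983, 0.1004, 0.0802]
eef_rot: [-0.7, 83.0, 16.9]
contact_force: [-28.3, 1.3, 13.1]
gripper_width: 0.0004
```

Call:
send_rows([
  [[-0.02,0,0.036],[0,0,0]],
  [[-0.038,0,0.072],[0,0,0]],
  [[-0.053,0,0.108],[0,0,0]],
  [[-0.068,0,0.143],[0,0,0]],
  [[-0.084,0,0.18],[0,0,0]],
])

```text
time_s: 26.95
tcp_pos: [0.5196, 0.106, 0.0954]
eef_rot: [-1.3, 83.3, 16.1]
contact_force: [-6.7, -3.6, 4.5]
gripper_width: 0.0007
```

Call:
send_rows([
  [[-0.015,0,0.036],[0,0,0]],
  [[-0.03,0,0.07],[0,0,0]],
  [[-0.04,0,0.1],[0,0,0]],
  [[-0.05,0,0.13],[0,0,0]],
  [[-0.05,0,0.14],[0,0,0]],
])

```text
time_s: 27.45
tcp_pos: [0.5389, 0.1119, 0.1056]
eef_rot: [-1.4, 83.3, 16.1]
contact_force: [-4.1, -1.8, 2.1]
gripper_width: 0.0005
```

```bash
cat > b.py <<'E'
from h import *
s=r.get_state(); print(((s['tcp_pos']-HINGE)@np.c_[HX,HY,Z]*1000).round(1),s['contact_force'].round(1))
for n in ('wrist','side'):
    p=r.capture(n); save(p,n+'7'); l=(cloud(p,np.ones((400,640),bool))-HINGE)@np.c_[HX,HY,Z]*1000
    k=l[(l[:,2]>60)&(l[:,2]<125)&(l[:,0]<15)&(l[:,0]>-60)&(abs(l[:,1])<80)&(abs(l[:,1])>35)]
    t=k[k[:,2]>np.percentile(k[:,2],80)] if len(k) else k; print(n,len(k),np.percentile(k,[5,50,95],axis=0).round(1).tolist() if len(k) else '')
E
python3 b.py
```

```text
[-63.3  -3.2  93.6] [-4.1 -1.8  2.1]
wrist 620 [[-18.5, -76.9, 76.5], [-17.0, 75.8, 90.4], [-15.2, 79.7, 100.0]]
side 88 [[-18.6, -64.5, 64.8], [-16.2, 53.2, 102.4], [-14.2, 76.3, 107.0]]
```

Call:
send_rows([
  [[-0.01,0.01,0.025],[0,0,0]],
  [[-0.015,0.01,0.045],[0,0,0]],
  [[-0.02,0.01,0.065],[0,0,0]],
  [[-0.025,0.01,0.08],[0,0,0]],
  [[-0.025,0.01,0.09],[0,0,0]],
])

```text
time_s: 28.05
tcp_pos: [0.5484, 0.1164, 0.1097]
eef_rot: [-1.5, 83.6, 15.9]
contact_force: [-18.1, -0.4, 10.5]
gripper_width: 0.0001
```

```bash
python3 b.py
```

```text
[-52.9  -1.8  97.7] [-18.1  -0.4  10.5]
wrist 552 [[-7.2, -78.9, 82.0], [-6.3, 76.3, 93.6], [-5.7, 79.5, 102.8]]
side 119 [[-7.9, -40.1, 64.3], [-7.0, 55.8, 93.8], [-2.9, 77.2, 107.8]]
```

Call:
send_rows([
  [[0,0,0.01],[0,0,0]],
  [[0,0,0.02],[0,0,0]],
  [[0,0,0.02],[0,0,0]],
  [[0,0,0.02],[0,0,0]],
  [[0,0,0],[0,0,0]],
])

```text
time_s: 28.65
tcp_pos: [0.5478, 0.1164, 0.1097]
eef_rot: [-1.5, 83.7, 15.9]
contact_force: [0.1, -1.3, -0.4]
gripper_width: 0.0004
```

Call:
send_rows([
  [[0,0,-0.1],[0,0,0]],
  [[0,0,-0.25],[0,0,0]],
  [[0,0,-0.35],[0,0,0]],
  [[-0.2,0,-0.4],[0,0,0]],
  [[-0.4,0,-0.4],[0,0,0]],
])

```text
time_s: 29.15
tcp_pos: [0.4842, 0.0968, 0.1632]
eef_rot: [-1.5, 83.7, 16.0]
contact_force: [0.8, -0.4, 0.1]
gripper_width: 0.0004
```

```bash
python3 b.py; sed -i "s/('scene','side','wrist')/('scene','side')/" m3.py; python3 m3.py; python3 - <<'E'
from h import *
for n in ['scene','side']:
    p=r.capture(n); save(p,n+'8')
    for t in ['closed_jar','pencil_cup','stapler','eraser']:
        for d in r.trace(p,t)[:1]:
            c=cloud(p,d['mask']); print(n,t,round(d['score'],2),np.round(d['uv']),np.median(c,0).round(3))
E
```

```text
[-120.    -0.8  151.2] [ 0.8 -0.4  0.1]
wrist 0 
side 196 [[-7.9, -72.9, 63.6], [-7.0, 40.8, 91.7], [-3.2, 75.9, 107.2]]
[ 0.5   -0.336  0.175] [-0.5 83.1 17.1] 7.13782761585757e-05
scene 0.52 [250. 136.] 231 [[0.479, -0.354, 0.147], [0.511, -0.324, 0.152], [0.534, -0.302, 0.187]]
scene rim 37 [ 0.5026 -0.3333]
all base [ 0.5013 -0.3356  0.1044] lean HX,HY -0.001 0.004 seat [ 0.5012 -0.3355  0.1394] res 0.0012
0 base [ 0.5013 -0.3356  0.1044] lean HX,HY -0.001 0.004 seat [ 0.5012 -0.3355  0.1394] res 0.0012
scene closed_jar 0.65 [297. 176.] [ 0.512 -0.103  0.088]
scene pencil_cup 0.93 [236. 208.] [ 0.722 -0.164  0.071]
scene stapler 0.81 [282. 237.] [0.699 0.003 0.042]
scene eraser 0.6 [441. 243.] [0.419 0.351 0.013]
side closed_jar 0.64 [363. 200.] [ 0.475 -0.094  0.087]
side pencil_cup 0.66 [296. 169.] [ 0.699 -0.159  0.073]
side stapler 0.7 [294. 225.] [ 0.623 -0.002  0.015]
side eraser 0.69 [309. 360.] [0.41  0.352 0.015]
```

View pics/scene8.png

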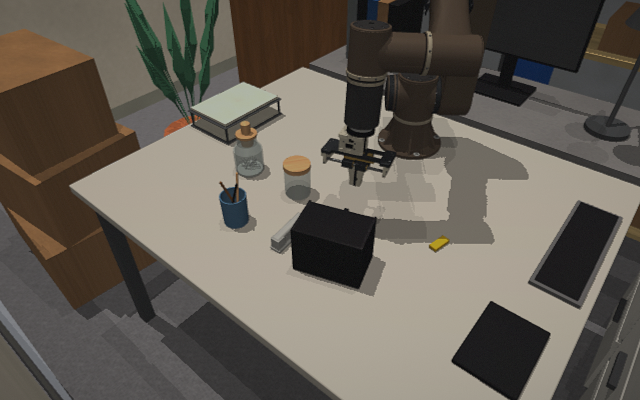

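The stopper is in the jar at (246,135), the bin is shut, the bystanders are unmoved and the arm is clear. Handing in.

```bash
python3 -c "
from plant import r
print(r.close_job())"
```

```text
the job is handed in; nothing more can be done
None
```

I opened the bin by its fin, lifted the stopper out, set it in the open jar's neck, pushed the bin shut, and handed the job in at about 29 s of the 64 s. No verdict was reported.

**Last checks**
- **Stopper:** its seat measured (0.501, -0.336, 0.139), against a jar rim centre of about (0.500, -0.336) and a rim height of 0.140. It leaned about 0.004 rad. When it was set down I read about 5 N at the wrist.
- **Bin:** the front panel's outer face measured -6 to -7 mm (-6 is shut), which is about 0.01 rad.
- **Bystanders:** the closed jar, pencil cup, stapler and eraser were all within about 4 mm of where they started. The stapler was compared in the side view only, because the first scene picture missed it.
- **Arm:** it stands clear of everything, with no contact force.

**What failed or disagreed**
- **First fin approach:** the 30° tool tilt ran into the joint-3 and joint-5 limits and stopped short. I backed off without harm and used a 12° tilt.
- **Side forces:** gripping the fin gave about 26 N sideways at the wrist, and the first push on the bin peaked near 31 N. Both are well below the limits.
- **Camera differences:** the scene and side cameras differed by 2–4 mm in x on the rim, so I centred the stopper from offsets measured within each camera.
- **Missed detection:** in the final check the side camera did not find the stopper, so that reading is from the scene camera alone.

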